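Put the green seam scraper back in its slot

TASK

The green-handled seam scraper is finished with: put it away in the green holder, lowering (not dropping) its white blade edgewise into the slot, with the handle in front on the green base plate, fully down and upright. Let go of it there, and leave the red-handled scraper where it stands.

Things in the scene. Friction and masses are not known exactly. Their poses are not given: they have to be found in the camera images.
- green_scraper: Scraper standing on a green block handle 100 long (x), 30 wide (y), 42 high; a white blade on edge, 100 long, 5 thick, 40 high (4 to 44 above the underside) sticks out of its front. 0.10 to 0.18 kg. Origin: centre of the handle's underside; handle x -50 to 50, blade x 50 to 150 mm; x to the blade tip, z up; centre of mass x 16. Starts with x away from the robot, yaw within 0.3 rad.
- green_scraper_tip (a point): Middle of the front end of the green scraper's blade: 150 mm ahead of (x) and 24 mm above the scraper's origin.
- green_holder: Fixed. Green plate x -75 to 155, 64 wide, 8 thick; at its far end two grey cheeks with flared green lips, x 70 to 150, top 60 above the bench; between them the slot along x, 20 wide, open above and at the ends, mouth flared to 36. Origin: under the plate, on the slot line; the scraper's origin belongs 8 mm above it, x axes alike (away from the robot, yaw within 0.2 rad). A red one is like it.
- red_scraper: A like scraper, same size, origin and axes, with a red handle, standing on the bench. To be left alone.

How it is judged:
By the outcome, as a careful person would: the job done as asked, in the order asked, and still so for the second after the job is handed in, with the robot touching nothing.
It also fails if it takes over 35 s, if anything falls off the work surface, if the arm or the gripper's body presses on something with over 40 N, if the wrist force passes 120 N, or if a joint passes its speed limit or range.

ROBOT

A 6-joint arm with a two-finger parallel gripper is mounted at the origin on the work surface. World frame = base frame: x ahead of the robot, y to its left, z up, the work surface at z = 0. Lengths are in mm, angles in rad, forces in N, time in s.
With the tool pointing down it reaches from about 300 to 775 mm from the base axis. Payload 14.6 kg.
Tool frame: the origin (TCP) lies between the finger pads; the fingertips stand 19 mm ahead of it and the grasp point (between the pads) is the TCP; x points along the fingers, y is the direction in which the jaws open and shut, and the axes are right-handed (so a half turn about x gives the same grasp; the last joint's range is limited). The gripper opens to 94 mm and grips with 3 to 60 N. Pads are 16 mm wide; open, the fingers measure 119 mm over their backs; the gripper's body (75 mm by 177 mm) begins 78 mm behind the grasp point.
Start: joints at [-1.354, 0.3, 1.521, -0, 1.321, -0.067], TCP at [153.996, -527.991, 192.946] pointing down, gripper open.
Joint ranges: [-3.03, 3.03], [-0.79, 2.21], [0.23, 2.52], [-1.04, 4.18], [0, 3.07], [-2.55, 2.55]. Speed limits (rad/s): [2.22, 2.22, 2.57, 3.14, 3.14, 3.14].

INTERFACE

Orientations are given as [roll, pitch, yaw] about the fixed x, y, z axes, in that order (R = Rz(yaw) Ry(pitch) Rx(roll)).
In Python, from cell import manip gives the robot as it stands.
- The arm moves only by the tool jog_arm, never from a script. Its argument "series" is one flat list of numbers, 7 for each row, row after row: the turn, a rotation vector about the world's x, y, z in rad, then the shift along the world's x, y, z in m, then the opening, from -1 (shut) to 1 (fully open). A call has 1 to 20 rows; each row is the pose to reach, as a shift and turn from the pose commanded when the call began; what a row does not reach only later rows make up. A row lasts 1/8 s, in which the tool goes at most 62.5 mm and 10.7 degrees, less where a joint would pass 70% of its speed; a pose out of reach is approached as far as the arm can. A call with a gripper value outside its range is refused whole. The fingers move at their own pace and stop on an object; "squeeze" is the grip in N (left out, the last holds). Time passes only in rows, so rows that repeat a pose let the fingers close. It gives the time, the measured TCP pose, the force and the opening at its end, in the units of the state.
- manip.read_state(): the state, without advancing time (a new reading comes with each control period).
- manip.camera(name): name is "scene" or "side" or "wrist"; returns a dict with "color" (384x512x3 uint8, blue, green, red), "range_z" (384x512 float32, mm along the optical axis (not along the pixel's ray), 0 where there is no reading), "fx", "fy", "cx", "cy" (pixels), "D" ([k1, k2, p1, p2, k3] as OpenCV has them; the pictures are not rectified), "pose" (4x4, takes a point from camera to world coordinates); the wrist camera has in their place "mount" (4x4, takes a point from camera to tool coordinates, whose origin is the TCP and whose axes are the tool frame's). Camera axes: x right, y down, z forward; pixel columns grow to the right and rows downward; lengths in mm; the calibration is good to about 2 mm. A picture is of the moment at which its call begins: read the wrist's pose just before it.
- manip.sign_off(): hands the job in, once; it reports no verdict.
The state is a dict: "clock": time; "joints": joint angles; "qd": joint speeds; "effort": joint torques, N m; "eef_pos": TCP position; "eef_rot": TCP orientation; "wrist_force": force on the tool from outside, world axes, zero at the start; "moment": the same for the moment, N m; "finger_gap": finger opening in mm.
Only numpy, scipy, OpenCV 4.12 (cv2) and the standard library are available. Lean on these libraries where they do the work, as an engineer would, in place of code of your own. Each camera call takes 0.05 s, during which the arm holds its last target.

## Working session

There is one attempt and no reset: what is moved stays moved. The work goes in short steps, Python scripts to look and compute and a tool call to move; the robot and the scene stay as the last step left them, time stands still between calls to the robot, and variables do not carry over. Pictures are saved under pics/ and viewed, and the job is handed in when it is done.

Besides the shell and the picture viewer there is one more tool, called as a command line: name --argument value ..., lists and objects as JSON in quotes. jog_arm: Moves the arm, as the interface text tells. Its arguments: {"type":"object","properties":{"series":{"type":"array","items":{"type":"number"}},"squeeze":{"type":"number"}},"required":["series"]}

```bash
mkdir -p pics
cat > h.py <<'E'
import numpy as np, cv2, pickle
from cell import manip
def grab(n,save):
    s=manip.read_state(); c=manip.camera(n); c['state']=s
    pickle.dump(c,open(f'pics/{save}.pkl','wb')); cv2.imwrite(f'pics/{save}.png',c['color']); return c
def load(s): return pickle.load(open(f'pics/{s}.pkl','rb'))
def pose(c):
    if 'pose' in c: return np.array(c['pose'])
    from scipy.spatial.transform import Rotation as R
    T=np.eye(4); T[:3,:3]=R.from_euler('xyz',c['state']['eef_rot']).as_matrix(); T[:3,3]=c['state']['eef_pos']
    return T@np.array(c['mount'])
def rays(c,uv):
    K=np.array([[c['fx'],0,c['cx']],[0,c['fy'],c['cy']],[0,0,1.]])
    return cv2.undistortPoints(np.array(uv,float).reshape(-1,1,2),K,np.array(c['D'],float)).reshape(-1,2)
def at_z(c,uv,z):
    T=pose(c); n=rays(c,uv); d=np.c_[n,np.ones(len(n))]@T[:3,:3].T; o=T[:3,3]
    return o+d*((z-o[2])/d[:,2])[:,None]
def cloud(c):
    h,w=c['range_z'].shape; v,u=np.mgrid[:h,:w]; n=rays(c,np.c_[u.ravel(),v.ravel()])
    z=c['range_z'].ravel().astype(float); T=pose(c); P=np.c_[n*z[:,None],z]@T[:3,:3].T+T[:3,3]; P[z==0]=np.nan
    return P.reshape(h,w,3)
E
python3 - <<'E'
from h import *
for n in('scene','side','wrist'):
    c=grab(n,n+'0')
    print(n,pose(c).round(2).tolist())
print(manip.read_state())
E
```

```text
scene [[0.74, 0.54, -0.41, 955.0], [0.67, -0.6, 0.43, -445.79], [-0.02, -0.59, -0.81, 843.25], [0.0, 0.0, 0.0, 1.0]]
side [[-0.85, -0.29, 0.44, 159.34], [-0.52, 0.49, -0.7, 620.78], [-0.01, -0.82, -0.57, 573.43], [0.0, 0.0, 0.0, 1.0]]
wrist [[0.28, -0.93, -0.22, 217.73], [-0.96, -0.27, -0.06, -509.02], [-0.0, 0.23, -0.97, 383.88], [0.0, 0.0, 0.0, 1.0]]
{'clock': 0.15, 'joints': array([-1.35360586e+00,  3.00326236e-01,  1.52138212e+00,  8.47793258e-06,
        1.32072923e+00, -6.66362971e-02]), 'qd': array([-0.00031687, -0.00140795, -0.0045095 ,  0.00066713, -0.00192346,
        0.0004099 ]), 'effort': array([ 2.35601165e-04, -5.31961942e+01, -3.52821279e+01,  7.08400179e-02,
        2.36436690e-02, -7.32180320e-05]), 'eef_pos': array([ 153.95528891, -527.80945637,  192.54997629]), 'eef_rot': array([-1.64715194,  1.56995135,  1.77826537]), 'wrist_force': array([-0.85673877, -0.31060031,  0.00391803]), 'moment': array([0.00745019, 0.01717721, 0.02628979]), 'finger_gap': 93.93402516311211}
```

View pics/scene0.png

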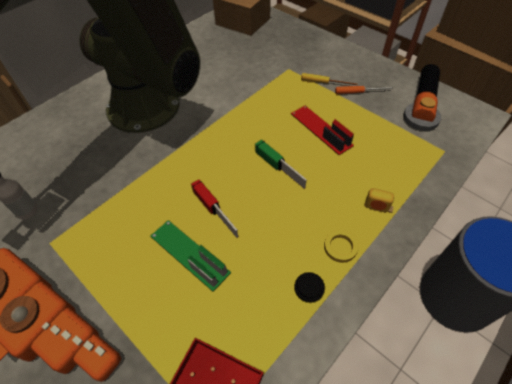

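View pics/side0.png

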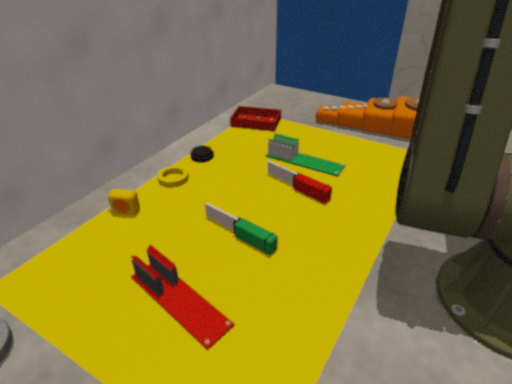

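View pics/wrist0.png

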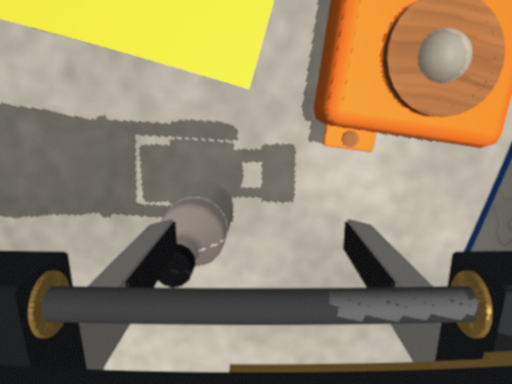

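The scene view has the green scraper at about (265,150)→(305,187), the red one at (205,195)→(238,236), and the green holder at (152,235)→(228,285). The red scraper stands between the green one and its holder. I'll measure them from the depth and colour.

```bash
cat > m.py <<'E'
from h import *
def hsv(c): return cv2.cvtColor(c['color'],cv2.COLOR_BGR2HSV)
def fit(P,lab):
    xy=P[:,:2]; r=cv2.minAreaRect(xy.astype(np.float32)); print(lab,len(P),'rect',np.round(r[0],1),np.round(r[1],1),round(r[2],2),'z',np.percentile(P[:,2],[5,50,95]).round(1))
E
python3 - <<'E'
from m import *
for n in('scene0','side0'):
    c=load(n);P=cloud(c);H=hsv(c)
    g=(H[...,0]>55)&(H[...,0]<85)&(H[...,1]>110)
    k,l,st,ce=cv2.connectedComponentsWithStats(g.astype(np.uint8))
    for i in range(1,k):
        if st[i,4]<40: continue
        Q=P[l==i];Q=Q[~np.isnan(Q[:,0])]
        print(n,i,st[i],ce[i].round()); 
        if len(Q)<20: continue
        fit(Q,'all'); 
        for lo,hi in((4,13),(36,48),(52,66)):
            q=Q[(Q[:,2]>lo)&(Q[:,2]<hi)]
            if len(q)>10: fit(q,(lo,hi))
    # big crops
for n,b in(('scene0',(140,130,320,300)),('side0',(190,120,350,270))):
    c=load(n)['color'][b[1]:b[3],b[0]:b[2]]; cv2.imwrite(f'pics/{n}_c.png',cv2.resize(c,None,fx=3.5 if 0 else 4,fy=4,interpolation=cv2.INTER_CUBIC)[:600*2,:800])
E
```

```text
scene0 6 [256 141  26  28 334] [268. 154.]
all 334 rect [484.3 103. ] [26.6 99.4] 83.61 z [19.2 42.2 45.9]
(36, 48) 230 rect [483.  103.7] [26.  96.9] 82.96 z [38.2 43.5 46.1]
scene0 7 [ 153  223   77   67 1588] [188. 252.]
all 1571 rect [ 538.6 -263.2] [226.1  60. ] 2.03 z [ 7.4 10.1 58.3]
(4, 13) 1270 rect [ 538.6 -263.2] [226.1  60. ] 2.03 z [ 7.2  9.7 11.9]
(52, 66) 241 rect [ 606.3 -260.9] [81.4 42.3] 2.59 z [52.6 57.  61.3]
side0 1 [275 135  22   8  64] [286. 138.]
all 64 rect [ 607.1 -274.2] [70.4  9.4] 3.0 z [50.2 53.5 57. ]
(52, 66) 47 rect [ 607.7 -274.2] [69.3  9.4] 3.0 z [52.4 54.6 57.1]
side0 3 [267 154  77  21 572] [314. 163.]
all 571 rect [ 534.6 -257.9] [221.4  59.7] 2.4 z [ 6.3  8.1 10. ]
(4, 13) 570 rect [ 534.6 -257.9] [221.4  59.7] 2.4 z [ 6.3  8.1 10.1]
side0 6 [234 219  42  35 806] [255. 236.]
all 803 rect [479.4 111.5] [ 26.5 100.3] 84.52 z [11.5 37.1 43.1]
(4, 13) 63 rect [474.4 121.7] [91.7 18.6] 5.27 z [ 8.2 10.8 12.7]
(36, 48) 422 rect [479.3 111.2] [ 25.9 100.3] 84.52 z [37.1 41.7 43.3]
```

jog_arm --series '[0, 0, -0.24, 0.366, 0.266, 0, 1, 0, 0, -0.24, 0.366, 0.266, 0, 1, 0, 0, -0.24, 0.366, 0.266, 0, 1, 0, 0, -0.24, 0.366, 0.266, 0, 1, 0, 0, -0.24, 0.366, 0.266, 0, 1, 0, 0, -0.24, 0.366, 0.266, 0, 1, 0, 0, -0.24, 0.366, 0.266, 0, 1, 0, 0, -0.24, 0.366, 0.266, 0, 1, 0, 0, -0.24, 0.366, 0.266, 0, 1, 0, 0, -0.24, 0.366, 0.266, 0, 1, 0, 0, -0.24, 0.366, 0.266, 0, 1]'

```text
clock: 1.52
eef_pos: [519.1, -263.1, 193.2]
eef_rot: [2.208, 1.571, -0.891]
wrist_force: [-0.8, -0.4, 0.8]
finger_gap: 93.8
```

Run:
```python
from m import *
c=grab('wrist','w1'); print(c['state']['eef_pos'],c['state']['eef_rot'],abs(c['state']['qd']).max(),c['fx'])
cv2.imwrite('pics/w1b.png',cv2.resize(c['color'],None,fx=1.55,fy=1.55))
```

```text
[ 519.10421144 -263.08968005  193.16121398] [ 2.20826424  1.57054643 -0.89133245] 0.00564936041112353 339.1700715813442
```

View pics/w1b.png

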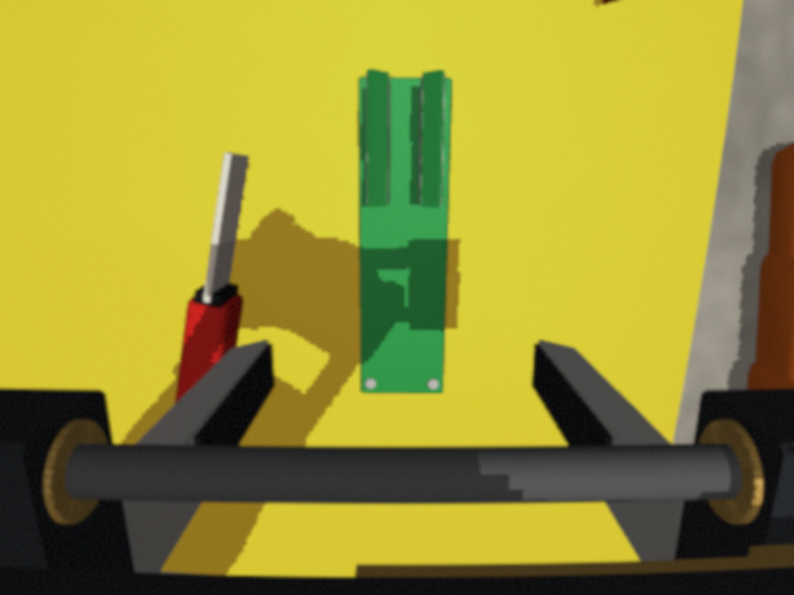

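The wrist view shows the holder plate with its near corners at (361,392) and (442,393) and far corners at (359,78) and (451,78) in the enlarged picture. The red scraper is well to the left.

Run:
```python
from m import *
c=load('w1')
s=1.55
p=at_z(c,np.array([[361,392],[442,393],[359,78],[451,78]])/s,8).round(1);print(p)
n,f=(p[0]+p[1])/2,(p[2]+p[3])/2; d=f-n;print('len',np.linalg.norm(d),'w',np.linalg.norm(p[0]-p[1]),np.linalg.norm(p[2]-p[3]),'yaw',np.arctan2(d[1],d[0]),'org',n+d*75/230)
b=at_z(c,np.array([[388,206],[411,206],[388,72],[424,72],[370,70],[443,71],[440,207],[364,207]])/s,60).round(1);print(b)
P=cloud(c);H=hsv(c);g=(H[...,0]>55)&(H[...,0]<85)&(H[...,1]>110)&(np.arange(384)[:,None]<260)
Q=P[g];Q=Q[~np.isnan(Q[:,0])]
for lo,hi in((3,14),(50,68)): fit(Q[(Q[:,2]>lo)&(Q[:,2]<hi)],(lo,hi))
cr=c['color'][35:145,215:310];cv2.imwrite('pics/w1c.png',cv2.resize(cr,None,fx=5.4,fy=5.4,interpolation=cv2.INTER_CUBIC))
# white/red blade for red scraper
```

```text
[[ 422.6 -235.1    8. ]
 [ 424.4 -297.4    8. ]
 [ 649.5 -228.     8. ]
 [ 652.1 -290.1    8. ]]
len 227.41400572524105 w 62.32599778583571 62.15440451005868 yaw 0.03166561079163934 org [ 497.61956522 -263.90217391    8.        ]
[[ 567.3 -252.    60. ]
 [ 567.9 -266.    60. ]
 [ 644.6 -249.1   60. ]
 [ 645.5 -270.1   60. ]
 [ 645.3 -238.6   60. ]
 [ 646.6 -281.1   60. ]
 [ 568.1 -283.7   60. ]
 [ 566.1 -237.4   60. ]]
(3, 14) 8319 rect [ 537.4 -262.7] [226.4  61.4] 1.98 z [6.4 7.7 8.9]
(50, 68) 2224 rect [ 607.  -260.4] [78.7 47.2] 1.37 z [50.6 55.8 59.1]
```

View pics/w1c.png

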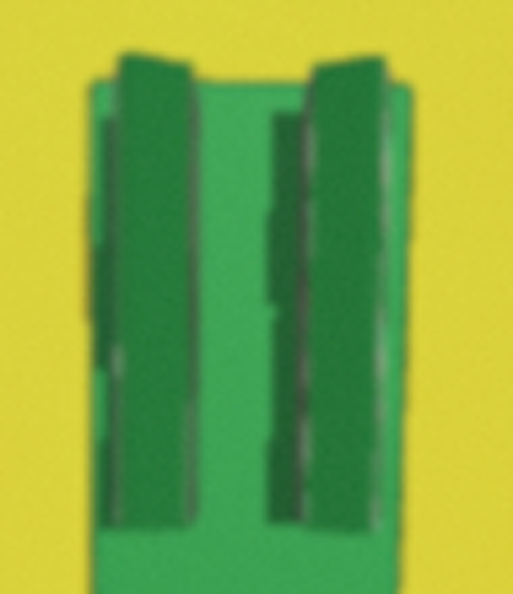

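The crop puts the slot gap at crop columns 195–305, centred on the plate. The holder is at (497.5,-263.5) with yaw 0.033, and the colour and depth fits agree. Next I go above the green scraper.

jog_arm --series '[0, 0, -0.15, -0.05, 0.368, 0, 1, 0, 0, -0.15, -0.05, 0.368, 0, 1, 0, 0, -0.15, -0.05, 0.368, 0, 1, 0, 0, -0.15, -0.05, 0.368, 0, 1, 0, 0, -0.15, -0.05, 0.368, 0, 1, 0, 0, -0.15, -0.05, 0.368, 0, 1, 0, 0, -0.15, -0.05, 0.368, 0, 1, 0, 0, -0.15, -0.05, 0.368, 0, 1, 0, 0, -0.15, -0.05, 0.368, 0, 1]'

```text
clock: 2.7
eef_pos: [470.2, 104.7, 193.0]
eef_rot: [2.138, 1.571, -1.111]
wrist_force: [-0.4, -0.1, -0.6]
finger_gap: 93.6
```

Run:
```python
from m import *
c=grab('wrist','w2'); print(c['state']['eef_pos'],c['state']['eef_rot'],abs(c['state']['qd']).max())
T=pose(c)@np.linalg.inv(np.array(c['mount']));print('tool y',T[:3,1])
cv2.imwrite('pics/w2b.png',cv2.resize(c['color'],None,fx=1.55,fy=1.55))
P=cloud(c);H=hsv(c);g=(H[...,0]>55)&(H[...,0]<85)&(H[...,1]>110)
Q=P[g];Q=Q[~np.isnan(Q[:,0])]
for lo,hi in((3,14),(36,48)): 
  q=Q[(Q[:,2]>lo)&(Q[:,2]<hi)]
  if len(q)>9: fit(q,(lo,hi))
```

```text
[470.23601231 104.69475713 192.95351625] [ 2.13844999  1.57070669 -1.11135006] 0.00284431115923396
tool y [-1.07996352e-01 -9.94151287e-01  7.55756863e-05]
(36, 48) 2404 rect [478.9 107. ] [27.3 96. ] 83.99 z [39.9 41.5 42.8]
```

View pics/w2b.png

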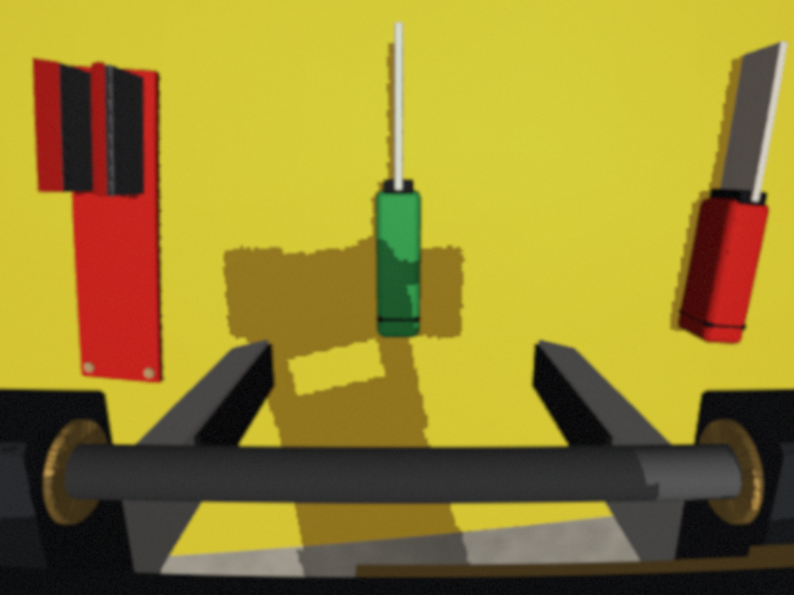

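The handle's top runs from (398,192) to about (398,334) in the enlarged picture. The blade's top edge runs up to its tip at (398,22).

Run:
```python
from m import *
c=load('w2');s=1.55
h=at_z(c,np.array([[377,192],[420,192],[377,331],[420,331]])/s,42).round(1);print(h)
b=at_z(c,np.array([[398.5,23],[398.5,180]])/s,44);print(b, b[0]-b[1])
f,n=(h[0]+h[1])/2,(h[2]+h[3])/2
for a,d in((n,f-n),(b[1],b[0]-b[1]),(n,b[0]-n)): print('yaw',np.arctan2(d[1],d[0]),np.linalg.norm(d))
y=np.arctan2(*(b[0]-n)[[1,0]]);u=np.array([np.cos(y),np.sin(y)])
print('org from tip',b[0][:2]-150*u,'from handle',(f+n)[:2]/2)
```

```text
[[528.2 115.   42. ]
 [525.2  87.7  42. ]
 [436.2 126.   42. ]
 [433.1  97.   42. ]]
[[626.61796758  90.40319656  44.        ]
 [534.21108712 100.53132961  44.        ]] [ 92.40688046 -10.12813306   0.        ]
yaw -0.10982249682686301 92.60791002932748
yaw -0.10916791631083535 92.96026374542252
yaw -0.10945827024966724 193.13408733804343
org from tip [477.51565424 106.78917093] from handle [480.675 106.425]
```

jog_arm --series '[0, 0, 0, 0.024, 0, -0.06, 1, 0, 0, 0, 0.024, 0, -0.11, 1, 0, 0, 0, 0.024, 0, -0.15, 1, 0, 0, 0, 0.024, 0, -0.166, 1, 0, 0, 0, 0.024, 0, -0.166, 1, 0, 0, 0, 0.024, 0, -0.166, 1, 0, 0, 0, 0.024, 0, -0.166, -0.2, 0, 0, 0, 0.024, 0, -0.166, -0.5, 0, 0, 0, 0.024, 0, -0.166, -1, 0, 0, 0, 0.024, 0, -0.166, -1, 0, 0, 0, 0.024, 0, -0.166, -1, 0, 0, 0, 0.024, 0, -0.166, -1, 0, 0, 0, 0.024, 0, -0.166, -1]' --squeeze 30

```text
clock: 4.38
eef_pos: [494.0, 106.0, 26.9]
eef_rot: [0.574, 1.571, -2.674]
wrist_force: [-1.1, -0.2, -0.6]
finger_gap: 29.2
```

jog_arm --series '[0, 0, 0, 0, 0, 0.03, -1, 0, 0, 0, 0, 0, 0.08, -1, 0, 0, 0, 0, 0, 0.12, -1, 0, 0, 0.02, 0, -0.05, 0.12, -1, 0, 0, 0.04, 0.005, -0.1, 0.12, -1, 0, 0, 0.06, 0.01, -0.15, 0.12, -1, 0, 0, 0.08, 0.01, -0.2, 0.12, -1, 0, 0, 0.1, 0.015, -0.25, 0.12, -1, 0, 0, 0.12, 0.019, -0.3, 0.12, -1, 0, 0, 0.142, 0.019, -0.34, 0.12, -1, 0, 0, 0.142, 0.019, -0.36, 0.12, -1, 0, 0, 0.142, 0.019, -0.369, 0.12, -1, 0, 0, 0.142, 0.019, -0.369, 0.12, -1, 0, 0, 0.142, 0.019, -0.369, 0.12, -1, 0, 0, 0.142, 0.019, -0.369, 0.12, -1]'

```text
clock: 6.25
eef_pos: [513.2, -262.2, 147.1]
eef_rot: [3.007, 1.571, -0.097]
wrist_force: [0.7, -0.3, -1.6]
finger_gap: 29.1
```

Run:
```python
from m import *
c=grab('wrist','w3'); print(c['state']['eef_pos'],c['state']['eef_rot'],abs(c['state']['qd']).max(),c['state']['finger_gap'])
T=pose(c)@np.linalg.inv(np.array(c['mount']));print('tool y',T[:3,1])
cv2.imwrite('pics/w3b.png',cv2.resize(c['color'],None,fx=1.55,fy=1.55))
c=grab('side','side3');cv2.imwrite('pics/side3c.png',cv2.resize(c['color'][80:220,200:370],None,fx=4,fy=4))
```

```text
[ 513.17505197 -262.20561106  147.07283227] [ 3.0073916   1.57070316 -0.09739976] 0.004215520676553172 29.08497606792648
tool y [ 3.67929900e-02 -9.99322909e-01  1.24660495e-05]
```

View pics/w3b.png

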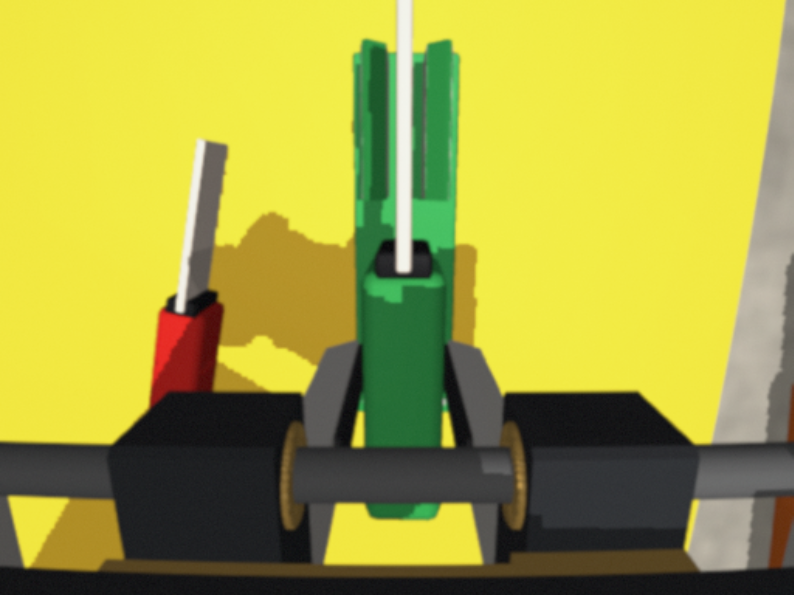

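View pics/side3c.png

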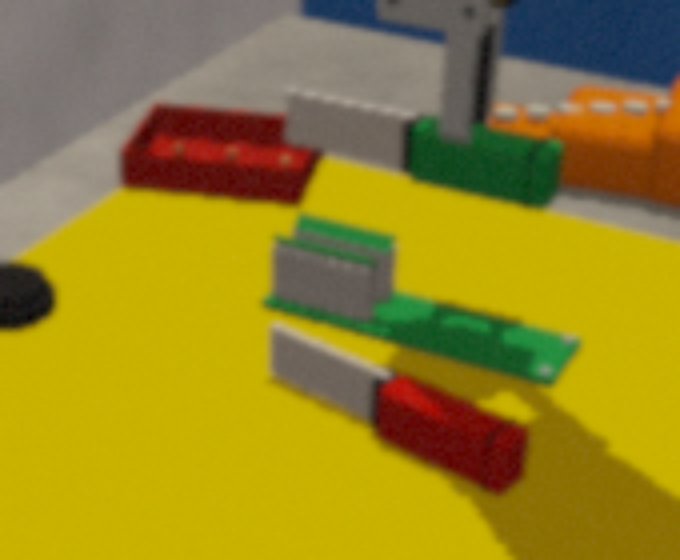

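The scraper is held level, with its blade edge running (403,272)→(405,2) over the holder's slot. I'll check the blade line and the slot line in world coordinates.

Run:
```python
from m import *
c=load('w3');s=1.55
b=at_z(c,np.array([[403.5,270],[404.5,3]])/s,164.1);d=b[1]-b[0];print(b.round(1),'yaw',np.arctan2(d[1],d[0]))
h=at_z(c,np.array([[365,285],[443,285]])/s,162);print('handle front',h)
p=at_z(c,np.array([[354,55],[460,55]])/s,8);print('plate far',p.round(1),p.mean(0))
l=at_z(c,np.array([[362,40],[453,40],[361,199],[451,199]])/s,60);print('lips',l.round(1),l[:2].mean(0),l[2:].mean(0))
o=np.array([497.5,-263.5]);y=.033
for x in b[:,0]: print('slot y at',x,o[1]+(x-o[0])*np.tan(y))
```

```text
[[ 548.7 -260.9  164.1]
 [ 631.7 -258.1  164.1]] yaw 0.033905389871243724
handle front [[ 542.66569741 -247.96445073  162.        ]
 [ 543.65873229 -274.68598078  162.        ]]
plate far [[ 648.7 -228.3    8. ]
 [ 651.1 -290.8    8. ]] [ 649.89805952 -259.56068726    8.        ]
lips [[ 645.  -237.    60. ]
 [ 646.7 -282.    60. ]
 [ 567.1 -238.3   60. ]
 [ 568.9 -285.2   60. ]] [ 645.86180209 -259.50597642   60.        ] [ 568.00506648 -261.7602691    60.        ]
slot y at 548.7341218138307 -261.80865997913816
slot y at 631.7469316658513 -259.06824241021604
```

jog_arm --series '[0, 0, 0, 0, -0.001, -0.03, -1, 0, 0, 0, 0, -0.001, -0.05, -1, 0, 0, 0, 0, -0.001, -0.065, -1, 0, 0, 0, 0, -0.001, -0.075, -1, 0, 0, 0, 0, -0.001, -0.085, -1, 0, 0, 0, 0, -0.001, -0.095, -1, 0, 0, 0, 0, -0.001, -0.1, -1, 0, 0, 0, 0, -0.001, -0.105, -1, 0, 0, 0, 0, -0.001, -0.105, -1]'

```text
clock: 7.48
eef_pos: [512.9, -264.0, 41.8]
eef_rot: [-0.592, 1.57, 2.585]
wrist_force: [0.3, -0.4, -1.3]
finger_gap: 29.1
```

Run:
```python
from m import *
c=grab('wrist','w4'); print(c['state']['eef_pos'],c['state']['wrist_force'])
cv2.imwrite('pics/w4b.png',cv2.resize(c['color'],None,fx=1.55,fy=1.55))
c=grab('side','side4');cv2.imwrite('pics/side4c.png',cv2.resize(c['color'][80:220,200:370],None,fx=4,fy=4))
```

```text
[ 512.91137758 -263.96163334   41.75262962] [ 0.25683494 -0.41212243 -1.32813132]
```

View pics/w4b.png

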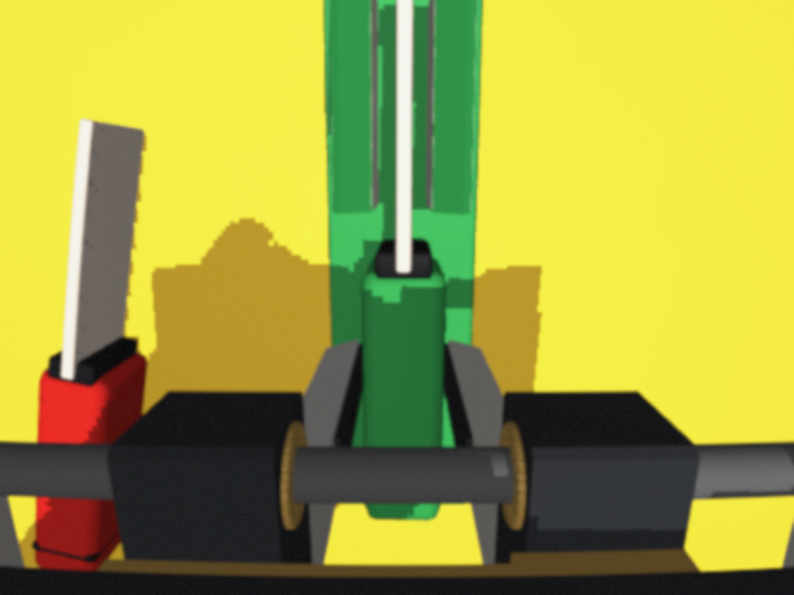

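View pics/side4c.png

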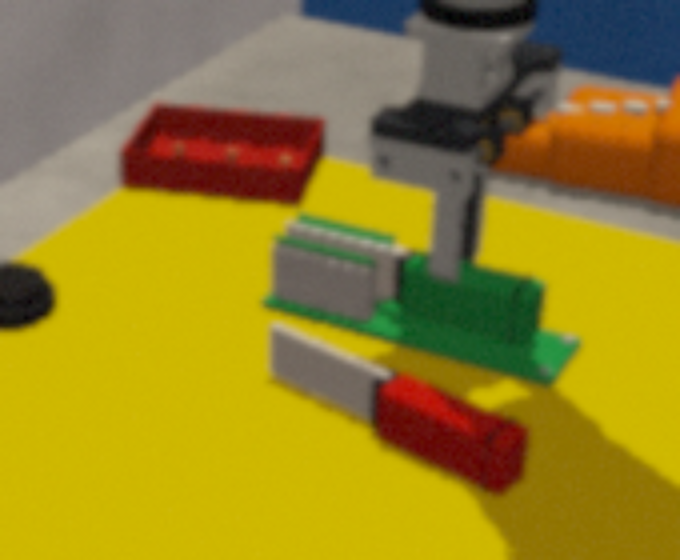

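The blade at (404,100) is centred between the cheeks at columns 375 and 433, with no contact force. I'll lower the last 7 mm slowly.

jog_arm --series '[0, 0, 0, 0, 0, -0.003, -1, 0, 0, 0, 0, 0, -0.005, -1, 0, 0, 0, 0, 0, -0.006, -1, 0, 0, 0, 0, 0, -0.007, -1, 0, 0, 0, 0, 0, -0.007, -1]'

```text
clock: 8.2
eef_pos: [513.0, -264.0, 35.0]
eef_rot: [2.596, 1.571, -0.51]
wrist_force: [-0.4, -0.2, -0.6]
finger_gap: 29.2
```

jog_arm --series '[0, 0, 0, 0, 0, -0.0005, -1, 0, 0, 0, 0, 0, -0.001, -1, 0, 0, 0, 0, 0, -0.001, -1]'

```text
clock: 8.57
eef_pos: [513.1, -264.2, 34.8]
eef_rot: [2.355, 1.57, -0.751]
wrist_force: [-3.8, 0.5, 7.9]
finger_gap: 29.3
```

Contact at 8 N and z 34.8, so the handle is on the plate. I'll open partway, then look.

jog_arm --series '[0, 0, 0, 0, 0, 0.0005, -0.35, 0, 0, 0, 0, 0, 0.0005, -0.2, 0, 0, 0, 0, 0, 0.0005, 0.1, 0, 0, 0, 0, 0, 0.0005, 0.1, 0, 0, 0, 0, 0, 0.0005, 0.1]'

```text
clock: 9.2
eef_pos: [513.0, -264.0, 34.4]
eef_rot: [-1.084, 1.571, 2.093]
wrist_force: [0.4, 0.6, -0.4]
finger_gap: 51.5
```

jog_arm --series '[0, 0, 0, 0, 0, 0.02, 0.1, 0, 0, 0, 0, 0, 0.06, 0.1, 0, 0, 0, 0, 0, 0.11, 0.1, 0, 0, 0, 0, 0, 0.16, 0.1, 0, 0, 0, 0, 0, 0.16, 0.1, 0, 0, 0, 0, 0, 0.16, 0.1]'

```text
clock: 9.95
eef_pos: [512.7, -263.8, 193.6]
eef_rot: [-0.553, 1.57, 2.624]
wrist_force: [-0.1, -0.1, 0.1]
finger_gap: 51.7
```

Run:
```python
from m import *
c=grab('wrist','w5'); print(c['state']['eef_pos'],c['state']['wrist_force'],c['state']['finger_gap'])
cv2.imwrite('pics/w5b.png',cv2.resize(c['color'],None,fx=1.55,fy=1.55))
P=cloud(c);H=hsv(c);g=(H[...,0]>55)&(H[...,0]<85)&(H[...,1]>110)
Q=P[g];Q=Q[~np.isnan(Q[:,0])&(Q[:,0]<560)]
fit(Q[(Q[:,2]>44)&(Q[:,2]<58)],'handle top')
c=grab('side','side5');cv2.imwrite('pics/side5c.png',cv2.resize(c['color'][80:220,200:370],None,fx=4,fy=4))
```

```text
[ 512.69940994 -263.83709301  193.6242781 ] [-0.14448265 -0.10934345  0.06595713] 51.700688881864345
handle top 2683 rect [ 502.3 -264.7] [104.8  29.8] 1.56 z [46.5 49.4 50.7]
```

View pics/w5b.png

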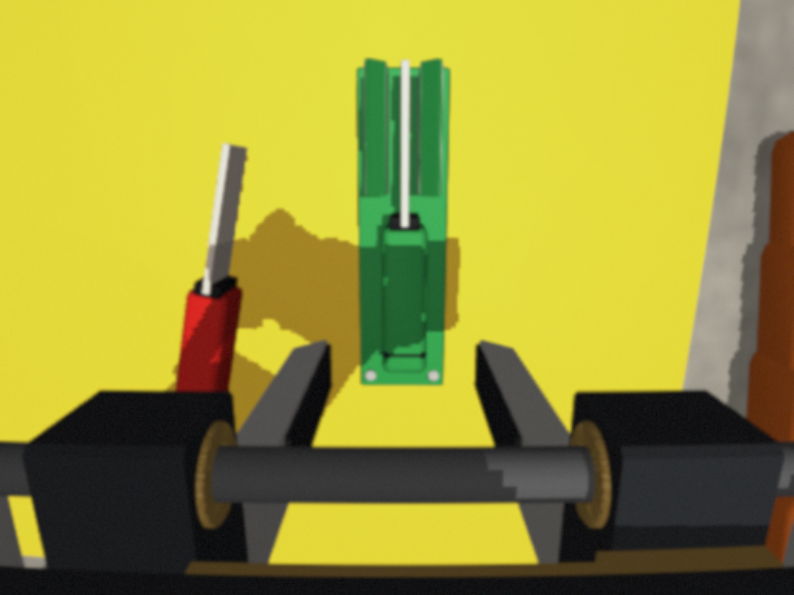

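View pics/side5c.png

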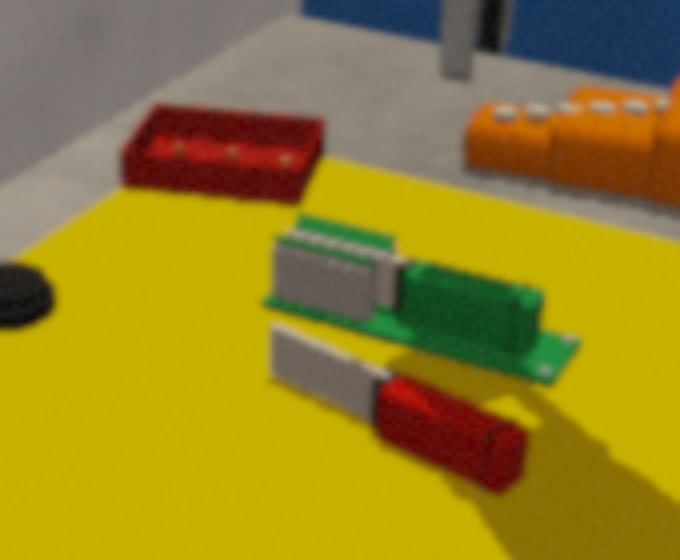

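The blade stands in the slot from (405,62) to (404,225), the handle is centred on the plate, and the gripper is clear. One check of the placing, then I hand in.

Run:
```python
from m import *
c=load('w5');s=1.55
b=at_z(c,np.array([[405.5,62],[404.5,215]])/s,52);d=b[0]-b[1];print(b.round(1),np.arctan2(d[1],d[0]),'expected tip',497.5+150*np.cos(.033),-263.5+150*np.sin(.033))
h=at_z(c,np.array([[383,229],[426,229],[383,369],[426,369]])/s,50);print(h.round(1),h.mean(0))
a,q=load('side0')['color'],load('side5')['color']
print(np.abs(a[155:205,262:330].astype(int)-q[155:205,262:330]).mean(), manip.sign_off())
```

```text
[[ 645.7 -260.5   52. ]
 [ 555.2 -263.3   52. ]] 0.030358652997228744 expected tip 647.4183324117372 -258.55089837608205
[[ 545.7 -250.    50. ]
 [ 546.7 -277.3   50. ]
 [ 451.4 -252.6   50. ]
 [ 452.5 -281.6   50. ]] [ 499.06860952 -265.35700222   50.        ]
the job is handed in; nothing more can be done
12.655490196078432 None
```

The green scraper is in the green holder, blade edgewise in the slot and handle on the base plate. I lifted it over the red scraper and lowered it until it touched at about 8 N. Then I opened the gripper, raised it clear and handed the job in at about 10 s.

**Placing:**
- **Position:** the last wrist picture puts the blade tip at (645.7, -260.5), about 2 mm from its ideal place in both x and y. That is the size of the camera calibration error.
- **Yaw:** 0.030 against 0.033 for the holder.
- **Height:** the handle top's median height is 49 mm, against the expected 50 mm, so it is fully down.
- **Upright:** it looks upright and centred between the cheeks in both views.
- **Robot:** the wrist force was near zero after I let go, so the robot is touching nothing.

**Check that disagreed:** a pixel comparison of the red scraper before and after came out at 12.7, which is not clean. I put that down to the arm's shadow and its blocking part of the view, but I did not re-measure the red scraper's position. It looks unmoved in the side pictures, and the arm passed well above it.

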